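Clear the laser marking blank and take its height

TASK

Get the aluminium blank on the marking bed ready for the laser: clear the three metal offcuts left lying on it into the scrap bin, and lower the height gauge's slide until its foot rests on the bare blank, so that the focus can be set. Leave the blank where it lies against its stops, keep the bin standing upright, and do not disturb the tray of tubes or the spanner.

Things in the scene. Friction and masses are not known exactly. Their poses are not given: they have to be found in the camera images.
- bed: Marking bed, fixed: aluminium plate 320 (x) x 300 (y) x 16 mm with a grid of dark holes. Origin: centre of its underside, on the table (z = 0); x points away from the robot. Fixed on it: the height gauge's column (8 x 22 mm, top 220 mm above the table) at bed x +105, y +85 mm, on a dark base 74 x 64 x 34 mm; and steel stop bars 10 mm tall along the blank's +x and -y edges.
- blank: The part to be marked: plain loose aluminium plate 160 (x) x 250 (y) x 15 mm, 1.6 kg, flat on the bed against the stop bars, its centre at bed x = -50, y = 0 mm, axes parallel to the bed's. Origin: centre of its underside; top face 15 mm above the origin, 31 mm above the table.
- hex_end: Offcut: solid brass hexagon bar end standing upright on its cut face on the blank, 24 mm across flats (27.7 mm across corners), 28 mm tall, about 115 g. Origin: centre of its underside, z up. Its flats face its +y and -y axes and every 60 degrees from there.
- flat_end: Offcut: dark steel flat bar end lying on the blank, 50 (x) x 25 (y) x 14 mm tall, about 135 g. Origin: centre of its underside, z up.
- tube_end: Offcut: dark steel tube end standing upright on the blank, 32 mm outside and 24 mm inside diameter, 30 mm tall, about 85 g. Origin: centre of its underside, z up. All three offcuts lie on the blank's -y half, in any order, at least 60 mm apart (centres) and 115 mm from the gauge foot.
- bin: Scrap bin: open-topped grey sheet-metal box, 170 x 170 mm outside, 80 mm tall, walls and floor 4 mm, 0.9 kg, loose on the table on the left or on the right of the bed. Origin: centre of its underside, z up.
- bin_in (a point): Centre of the bin's inner floor, 4 mm above the table; axes as the bin's. The inside measures 162 x 162 mm, the rim is 76 mm above this point.
- gauge_slide (a joint): Gauge reading in m: height of the foot's underside above the bed's top face (0.015 = foot on the blank; range 0 to 0.11). A spring brake holds the slide (0.12 kg) wherever it is left; about 3 N pushes it down, 5 N up. The slide: a body with black display on the column, and a steel arm 14 mm wide reaching 105 mm from the column towards the robot (bed -x), over the blank.
- gauge_foot (a point): Centre of the flat underside (12 mm diameter) of the gauge's foot at the end of the arm, over bed x = 0, y = +85 mm. z up, axes parallel to the bed's.
- gauge_pad (a point): Centre of the top of the round dark thumb pad (28 mm diameter, 8 mm thick) at the end of the gauge's arm, straight above the foot and 46 mm above its underside; press it to lower the slide, with which it moves. The slide's body stands 80 mm away, towards bed +x, and reaches 24 mm higher than the pad; the column is higher still.
- tube_tray: Bystander: white tray 170 x 150 x 45 mm with nine black tubes lying in it, 48 mm tall in all, across the bed from the bin. Origin: centre of its underside.
- spanner: Bystander: hook spanner with red handle, about 185 mm long, 12 mm tall, lying on the bed beyond the blank, lower than the blank's top. Origin: on its underside, at the end of the handle next to the steel head; handle along its -x, 95 mm.

How it is judged:
At the end, for the whole second after the job is handed in: The three offcuts lie still in the scrap bin, below its rim, the bin upright (within 0.1 rad); the gauge foot stays down on the blank (reading 15 mm, within 2 mm); the blank is within 8 mm of its starting place and square to the bed (within 0.06 rad) (x of hex_end in the frame of bin_in between -0.083 and 0.083 m and y of hex_end in the frame of bin_in between -0.083 and 0.083 m and z of hex_end in the frame of bin_in between -0.006 and 0.072 m and linear speed of each of hex_end, flat_end, tube_end below 0.05 m/s and x of flat_end in the frame of bin_in between -0.083 and 0.083 m and y of flat_end in the frame of bin_in between -0.083 and 0.083 m and z of flat_end in the frame of bin_in between -0.006 and 0.072 m and x of tube_end in the frame of bin_in between -0.083 and 0.083 m and y of tube_end in the frame of bin_in between -0.083 and 0.083 m and z of tube_end in the frame of bin_in between -0.006 and 0.072 m and angle between bin's own z axis and vertical below 0.1 rad and value of joint gauge_slide between 0.013 and 0.017 m and distance of blank from where it was at the start of the episode below 0.008 m and angle between the x axis of blank and the x axis of bed, either way round below 0.06 rad); the robot touches nothing.
It fails at once if the blank is shifted more than 15 mm (distance of blank from where it was at the start of the episode above 0.015 m).
It fails at once if the tray of tubes is shifted more than 20 mm (distance of tube_tray from where it was at the start of the episode above 0.02 m).
It fails at once if the spanner is shifted more than 20 mm (distance of spanner from where it was at the start of the episode above 0.02 m).
It also fails if it takes over 72 s, if anything falls off the work surface, if the arm or the gripper's body presses on something with over 40 N, if the wrist force passes 120 N, or if a joint passes its speed limit or range.

ROBOT

A 6-joint arm with a two-finger parallel gripper is mounted at the origin on the work surface. World frame = base frame: x ahead of the robot, y to its left, z up, the work surface at z = 0. Lengths are in m, angles in rad, forces in N, time in s.
With the tool pointing down it reaches from about 0.325 to 0.9 m from the base axis. Payload 6.1 kg.
Tool frame: the origin (TCP) lies midway between the tips of the shut fingers; the grasp point (between the pads) lies 19 mm behind it; x points along the fingers, y is the direction in which the jaws open and shut, and the axes are right-handed (so a half turn about x gives the same grasp; the last joint's range is limited). The gripper opens to 85 mm and grips with 20 to 120 N. Pads are 22 mm wide; open, the fingers measure 114 mm over their backs; the gripper's body (76 mm by 85 mm) begins 54 mm behind the grasp point. The pads swing forward as they close: fully open they stand 13 mm farther back than shut.
Start: joints at [-1.401, 0.22, 1.526, -0, 1.395, -0.126], TCP at [0.182, -0.598, 0.231] pointing down, gripper open.
Joint ranges: [-2.98, 2.98], [-0.91, 2.08], [0.09, 2.57], [-1.24, 4.39], [0.2, 2.65], [-2.68, 2.68]. Speed limits (rad/s): [2.57, 2.57, 3.01, 3.14, 3.14, 3.14].

INTERFACE

Orientations are given as [roll, pitch, yaw] about the fixed x, y, z axes, in that order (R = Rz(yaw) Ry(pitch) Rx(roll)).
In Python, from plant import movep, move_l, set_joints, gripper_to, hold, inverse_kinematics, observe, get_image, get_calibration, Unreachable, job_done gives the robot as it stands. Calls block until the motion is done:
- movep(position, orientation): joint-space move of the TCP to a pose.
- move_l(position, feed=0.15, rotation=None, max_force=None): straight line of the TCP; rotation=None keeps the orientation; feed is the mean speed in m/s. With max_force (N) it stops when the force on the tool has changed by that much, and returns True; else False.
- set_joints(angles): joint-space move.
- gripper_to(opening, f_grip=None): finger opening in m; f_grip is the grip in N (None keeps the last); returns when the fingers have stopped.
- hold(seconds).
- inverse_kinematics(position, orientation): joint angles nearest the present ones, or None.
- observe(): the state.
- get_image(name): name is "scene" or "top" or "wrist"; returns (picture, depth): 384x512x3 uint8, red, green, blue; 384x512 float32, m along the optical axis (not along the pixel's ray), 0 where there is no reading.
- get_calibration(name): a dict with "intrinsics" (3x3 intrinsics, pixels), "dist_coeffs" ([k1, k2, p1, p2, k3] as OpenCV has them; the pictures are not rectified), "world_from_camera" (4x4, takes a point from camera to world coordinates). Camera axes: x right, y down, z forward; pixel columns grow to the right and rows downward; lengths in m; the calibration is good to about 2 mm. A picture is of the moment at which its call begins: read the wrist's pose just before it. get_calibration takes no time and is no camera call; for the wrist camera it gives the pose at the moment of the call.
A pose or a line that the arm cannot do raises Unreachable and nothing moves.
- job_done(): hands the job in, once; it reports no verdict.
The state is a dict: "time_s": time; "q": joint angles; "joint_velocities": joint speeds; "joint_torque": joint torques, N m; "eef_pos": TCP position; "tcp_rot": TCP orientation; "ft_force": force on the tool from outside, world axes, zero at the start; "torque": the same for the moment, N m; "opening": finger opening in m.
Only numpy, scipy, OpenCV 4.12 (cv2) and the standard library are available. Lean on these libraries where they do the work, as an engineer would, in place of code of your own. Each camera call takes 0.05 s, during which the arm holds its last target. There are 200 camera calls.

## Working session

There is one attempt and no reset: what is moved stays moved. The work goes in short steps, each a Python script; the robot and the scene stay as the last script left them, time stands still between calls to the robot, and variables do not carry over. Pictures are saved under pics/ and viewed, about 8 in all and at most 12, crops included, and the job is handed in when it is done.

```bash
ls; mkdir -p pics; cat > h.py <<'E'
import numpy as np, cv2
from plant import *
def snap(name):
    c=get_calibration(name); im,d=get_image(name)
    np.savez(f'/tmp/{name}.npz',im=im,d=d,K=c['intrinsics'],D=c['dist_coeffs'],T=c['world_from_camera'])
    return im,d,c
def load(name):
    z=np.load(f'/tmp/{name}.npz'); return z['im'],z['d'],dict(intrinsics=z['K'],dist_coeffs=z['D'],world_from_camera=z['T'])
def ray(c,uv,z):
    "pixels -> points on the plane at height z"
    K,D,T=[np.array(c[k],float) for k in('intrinsics','dist_coeffs','world_from_camera')]
    p=cv2.undistortPoints(np.array(uv,float).reshape(-1,1,2),K,D).reshape(-1,2)
    r=np.c_[p,np.ones(len(p))]@T[:3,:3].T; o=T[:3,3]
    return o+r*((z-o[2])/r[:,2])[:,None]
def cloud(c,d):
    K,D,T=[np.array(c[k],float) for k in('intrinsics','dist_coeffs','world_from_camera')]
    v,u=np.mgrid[:d.shape[0],:d.shape[1]]
    p=cv2.undistortPoints(np.c_[u.ravel(),v.ravel()].astype(float).reshape(-1,1,2),K,D).reshape(-1,2)
    P=np.c_[p,np.ones(len(p))]*d.reshape(-1,1)
    P=P@T[:3,:3].T+T[:3,3]; P[d.ravel()==0]=np.nan
    return P.reshape(*d.shape,3)
E
python3 - <<'E'
from h import *
print(observe())
for n in('scene','top'):
    im,d,c=snap(n); cv2.imwrite(f'pics/{n}0.png',im[...,::-1]); print(n,np.round(c['world_from_camera'],3).tolist(),np.round(c['intrinsics'],1).tolist(),(d>0).mean())
E
```

```text
pics
{'time_s': 0.0, 'q': array([-1.40111072e+00,  2.21224568e-01,  1.52763308e+00, -1.59578804e-05,
        1.39471087e+00, -1.26107229e-01]), 'joint_velocities': array([ 0.00055361, -0.00011717, -0.00060122, -0.00032336,  0.0008101 ,
       -0.0007929 ]), 'joint_torque': array([ 4.87003363e-04, -4.96888554e+01, -3.89396167e+01, -1.36548801e-04,
        1.12053804e-02, -2.12381127e-05]), 'eef_pos': array([ 0.18206802, -0.5972459 ,  0.23018859]), 'tcp_rot': array([-1.68895503,  1.56882039,  1.74843326]), 'ft_force': array([0.24652621, 0.56499733, 0.51864651]), 'torque': array([-0.03714598,  0.02187842, -0.0409594 ]), 'opening': 0.08552207978090366}
scene [[-0.803, 0.393, -0.449, 1.09], [0.596, 0.541, -0.593, 0.619], [0.01, -0.744, -0.668, 0.804], [0.0, 0.0, 0.0, 1.0]] [[427.9, 0.0, 264.1], [0.0, 427.9, 191.6], [0.0, 0.0, 1.0]] 0.99591064453125
top [[-0.011, -0.997, 0.082, 0.522], [-1.0, 0.01, -0.013, 0.002], [0.012, -0.082, -0.997, 1.121], [0.0, 0.0, 0.0, 1.0]] [[418.6, 0.0, 253.9], [0.0, 418.6, 189.4], [0.0, 0.0, 1.0]] 0.9959157307942709
```

View pics/top0.png

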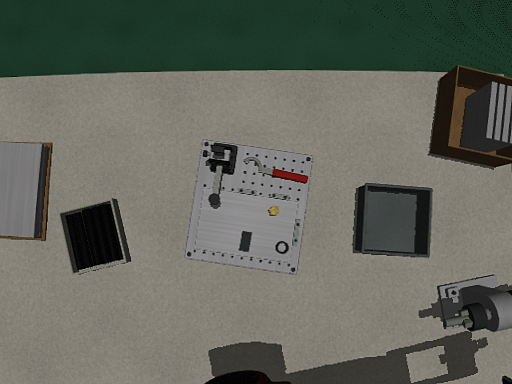

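View pics/scene0.png

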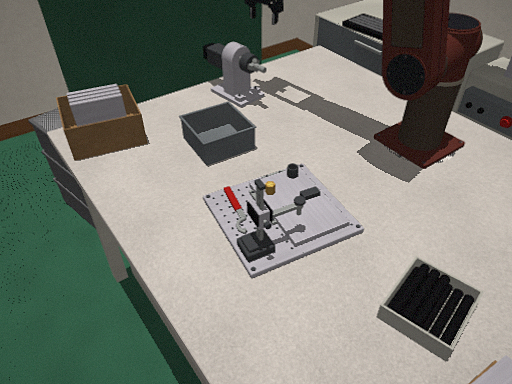

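Top view: the bed spans (187–311, 140–272) and is turned by about 8°. Brass hex is at (273,211), dark flat at (246,241), tube at (281,247), gauge pad at (214,200), bin at (393,220). Tray is on the far side at left, (95,236).

```bash
python3 - <<'E'
from h import *
im,d,c=load('top'); P=cloud(c,d)
hsv=cv2.cvtColor(im,cv2.COLOR_RGB2HSV)
# bed: depth-high region within window
Z=P[...,2]
print('table z',np.nanmedian(Z[290:330,60:160]), 'blank z',np.nanmedian(Z[215:235,205:235]))
w=np.zeros(Z.shape,bool); w[135:280,180:318]=1
m=((Z>0.009)&w).astype(np.uint8)
cs=max(cv2.findContours(m,0,1)[0],key=cv2.contourArea)
r=cv2.minAreaRect(ray(c,cs.reshape(-1,2),0.016)[:,:2].astype(np.float32)); print('bed',r)
def blob(name,mask,z,box):
    u0,v0,u1,v1=box; mm=np.zeros(mask.shape,np.uint8); mm[v0:v1,u0:u1]=mask[v0:v1,u0:u1]
    k=max(cv2.findContours(mm,0,1)[0],key=cv2.contourArea)
    q=ray(c,k.reshape(-1,2),z)[:,:2].astype(np.float32)
    print(name,cv2.minAreaRect(q),'mean z',np.nanmax(Z[mm>0]),np.nanmedian(Z[mm>0]),len(k))
V=hsv[...,2]
blob('hex',Z>0.045,.059,(262,200,285,222))
blob('flat',Z>0.038,.045,(230,226,262,256))
blob('tube',Z>0.045,.061,(268,236,293,258))
blob('pad',(Z>0.06)&(V<90),.09,(203,190,226,212))
blob('bin',Z>0.03,.08,(340,175,445,265))
blob('tray',Z>0.02,.045,(50,190,140,280))
print(np.round(Z[192:210:2,206:224:2],3))
E
```

```text
table z -0.0007008757911497465 blank z 0.03035080591562589
bed ((0.5682753324508667, 0.0014979243278503418), (0.29755523800849915, 0.32021376490592957), 80.89131927490234)
hex ((0.554787814617157, -0.05931386351585388), (0.025415528565645218, 0.022844897583127022), 89.37574768066406) mean z 0.06408045645692173 0.05882311248291261 27
flat ((0.4777032732963562, 0.013609422370791435), (0.02470221370458603, 0.0501728430390358), 79.13740539550781) mean z 0.05045294095582542 0.04434017869213158 53
tube ((0.46240171790122986, -0.08065740019083023), (0.030325282365083694, 0.030155453830957413), 89.1893081665039) mean z 0.06519022462140533 0.05970590595936609 35
pad ((0.5849311947822571, 0.08769652992486954), (0.024695778265595436, 0.027221931144595146), 89.84402465820312) mean z 0.13136024770272936 0.12642399876974952 31
bin ((0.5265181064605713, -0.3670097291469574), (0.18815326690673828, 0.17854350805282593), 85.03570556640625) mean z 0.08846001536241355 0.07562687394329615 272
tray ((0.49286597967147827, 0.4080316722393036), (0.17232666909694672, 0.1574307680130005), 13.768987655639648) mean z 0.052914442826549335 0.04010726517849994 351
[[0.035 0.03  0.028 0.117 0.117 0.115 0.032 0.028 0.034]
 [0.027 0.029 0.121 0.127 0.127 0.125 0.03  0.032 0.03 ]
 [0.029 0.032 0.126 0.128 0.125 0.128 0.128 0.032 0.026]
 [0.031 0.027 0.126 0.128 0.124 0.126 0.129 0.035 0.029]
 [0.032 0.033 0.127 0.126 0.126 0.13  0.126 0.027 0.026]
 [0.031 0.031 0.124 0.124 0.125 0.129 0.121 0.03  0.029]
 [0.029 0.03  0.029 0.124 0.128 0.026 0.034 0.027 0.03 ]
 [0.03  0.029 0.029 0.03  0.03  0.027 0.031 0.031 0.028]
 [0.03  0.029 0.03  0.029 0.034 0.028 0.03  0.033 0.03 ]]
```

Points agree with the spec: sizes and heights match, and the pad from the camera (0.583, 0.085) matches the bed frame (0.582, 0.085). I'll now move over the offcuts for a wrist look.

```bash
cat >> h.py <<'E'
def down(p,yaw):
    "orientation pointing down, jaws along yaw+90deg, the half turn with less joint travel"
    q=np.array(observe()['q']); best=None
    for y in(yaw,yaw+np.pi,yaw-np.pi):
        s=inverse_kinematics(list(p),[0,np.pi/2,y])
        if s is not None:
            k=abs(np.array(s)-q).max()
            if best is None or k<best[0]-1e-6: best=(k,[0,np.pi/2,y],s)
    return best[1]
E
python3 - <<'E'
from h import *
p=[0.45,-0.04,0.27]; o=down(p,-0.16); print(o)
movep(p,o); s=observe(); print(s['time_s'],s['eef_pos'],np.round(s['q'],2))
im,d,c=snap('wrist'); cv2.imwrite('pics/w0.png',im[...,::-1]); print(np.round(c['world_from_camera'],3))
E
```

```text
[0, 1.5707963267948966, -0.16]
2.3167 [ 0.45009693 -0.04057921  0.26999754] [-0.26 -0.23  1.9  -0.    1.47 -1.67]
[[ 0.16   0.953  0.258  0.386]
 [ 0.987 -0.155 -0.041 -0.029]
 [ 0.001  0.261 -0.965  0.412]
 [ 0.     0.     0.     1.   ]]
```

View pics/w0.png

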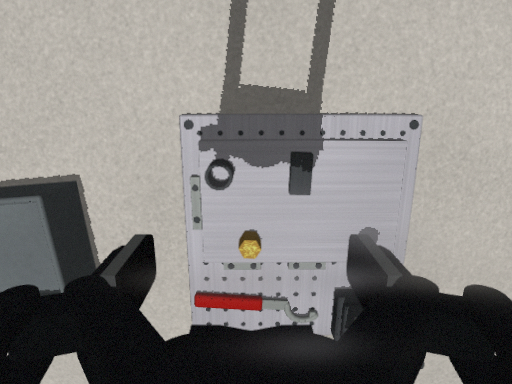

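Wrist view: tube at (220,174), flat at (301,173), hex at (249,246), all clear of each other. Measuring from here, including the hex orientation.

```bash
python3 - <<'E'
from h import *
im,d,c=load('wrist'); P=cloud(c,d); Z=P[...,2]
print('blank z',np.nanmedian(Z[200:235,215:230]))
def blob(mask,z,box):
    u0,v0,u1,v1=box; mm=np.zeros(Z.shape,np.uint8); mm[v0:v1,u0:u1]=mask[v0:v1,u0:u1]
    k=max(cv2.findContours(mm,0,1)[0],key=cv2.contourArea)
    return ray(c,k.reshape(-1,2),z)[:,:2].astype(np.float32),mm
for n,t,z,b in(('hex',.054,.059,(232,225,268,265)),('flat',.041,.045,(280,145,320,202)),('tube',.054,.061,(200,150,240,198))):
    q,mm=blob(Z>t,z,b); print(n,cv2.minAreaRect(q),np.nanmedian(Z[mm>0]),'circ',cv2.minEnclosingCircle(q))
    if n=='hex':
        for a in range(0,60,5):
            ws=[np.ptp(q@[np.cos(np.radians(a+k)),np.sin(np.radians(a+k))]) for k in(0,60,120)]
            print(a,np.round(np.array(ws)*1e3,1),round(np.mean(ws)*1e3,2))
b=im[225:268,228:272,::-1]; cv2.imwrite('pics/hex.png',cv2.resize(b,None,fx=10,fy=10,interpolation=cv2.INTER_CUBIC))
E
```

```text
blank z 0.030328841725355382
hex ((0.5556912422180176, -0.05890926718711853), (0.026350753381848335, 0.026277942582964897), 80.76516723632812) 0.05837067132129986 circ ((0.5555412173271179, -0.05826789140701294), 0.014540723524987698)
0 [27.8 26.5 27. ] 27.1
5 [28.4 26.7 27.7] 27.62
10 [28.7 26.8 28.3] 27.95
15 [28.9 26.7 28.6] 28.07
20 [28.8 26.4 28.8] 27.97
25 [28.4 26.4 28.7] 27.86
30 [27.9 26.4 28.4] 27.57
35 [27.1 26.2 27.9] 27.07
40 [26.3 25.7 27.2] 26.4
45 [25.4 25.1 26.7] 25.76
50 [25.3 25.1 26.4] 25.59
55 [26.  26.2 27.1] 26.41
flat ((0.47833338379859924, 0.014451533555984497), (0.025216566398739815, 0.050210777670145035), 78.85797882080078) 0.04432657613916402 circ ((0.4780775010585785, 0.014762507751584053), 0.027470897883176804)
tube ((0.4618457853794098, -0.07861262559890747), (0.03140862286090851, 0.030951881781220436), 80.71453857421875) 0.05987402278584397 circ ((0.46172481775283813, -0.07863456010818481), 0.01621147058904171)
```

View pics/hex.png

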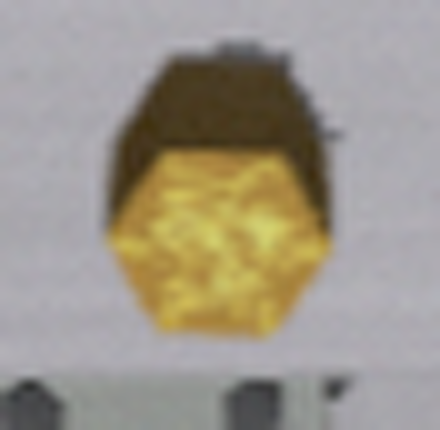

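```bash
cat >> h.py <<'E'
def pick_drop(xy,yaw,ztcp,binxy,byaw,width,f=50):
    gripper_to(0.06,f)
    o=down([*xy,ztcp],yaw); movep([*xy,0.13],o)
    hit=move_l([*xy,ztcp],0.08,max_force=8)
    print('hit',hit,observe()['eef_pos'].round(4))
    gripper_to(0.0,f); w=observe()['opening']; print('opening',w)
    move_l([*xy,0.19],0.15)
    w2=observe()['opening']; print('lifted',w2)
    if abs(w2-width)>0.006: return False
    p=[*binxy,0.19]; o=down(p,byaw); movep(p,o)
    move_l([*binxy,0.03],0.15,max_force=15)
    print('open',observe()['opening'],observe()['eef_pos'].round(3)); gripper_to(0.06); hold(0.2)
    move_l(p,0.25); print('t',observe()['time_s']); return True
E
python3 - <<'E'
from h import *
im,d,c=load('top'); Z=cloud(c,d)[...,2]
m=np.zeros(Z.shape,np.uint8); m[175:265,340:445]=(Z>0.07)[175:265,340:445]
k=max(cv2.findContours(m,0,1)[0],key=cv2.contourArea)
r=cv2.minAreaRect(ray(c,k.reshape(-1,2),.08)[:,:2].astype(np.float32)); print(r)
b=np.array(r[0]); yaw=np.radians((r[2]+45)%90-45); u=np.array([np.cos(yaw),np.sin(yaw)])
np.savez('/tmp/bin.npz',b=b,yaw=yaw,u=u); print(b,yaw)
if max(r[1])<.185: pick_drop([.5553,-.0588],np.radians(19),.037,b+.045*u,yaw,.024)
E
```

```text
((0.5261255502700806, -0.37152916193008423), (0.17908035218715668, 0.17854350805282593), 85.03570556640625)
[ 0.52612555 -0.37152916] -0.08664328290463794
hit False [ 0.5559 -0.0589  0.0377]
opening 0.022720692062296464
lifted 0.022950078941626616
open 0.02273993051206161 [ 0.572 -0.376  0.032]
t 10.2333
```

Hex was held across its flats and dropped. Tube and flat next.

```bash
python3 - <<'E'
from h import *
z=np.load('/tmp/bin.npz'); b,yaw,u=z['b'],float(z['yaw']),z['u']
ok=pick_drop([.4621,-.079],-.16,.037,b-.045*u,yaw,.032)
print(ok)
if ok: print(pick_drop([.478,.0142],np.radians(-11),.033,b,yaw,.025))
im,d,c=snap('top'); cv2.imwrite('pics/top1.png',cv2.resize(im[130:290,170:450,::-1],None,fx=2.5,fy=2.5))
E
```

```text
hit False [ 0.4627 -0.0792  0.0376]
opening 0.03021318682882326
lifted 0.030218824203214846
open 0.030103869866661775 [ 0.482 -0.368  0.031]
t 18.25
True
hit False [0.4786 0.0141 0.0336]
opening 0.0235832301596308
lifted 0.023523416543531028
open 0.023887241319742295 [ 0.527 -0.372  0.031]
t 26.975
True
```

View pics/top1.png

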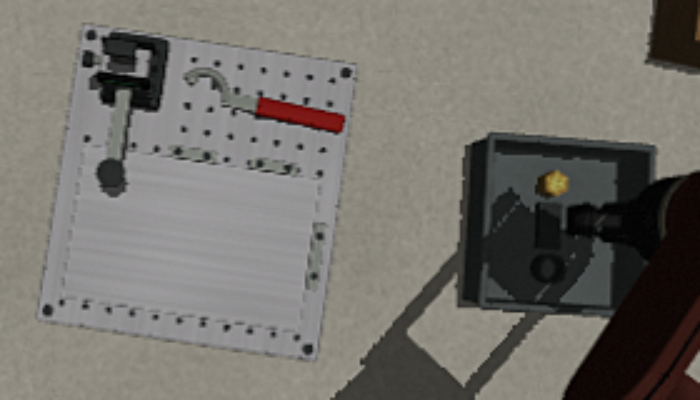

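All three offcuts are in the bin: hex (555,182), flat (548,225), tube (547,268). The blank is clear and the spanner undisturbed. Next is the gauge pad.

```bash
python3 - <<'E'
from h import *
o=[0,np.pi/2,-.16]; xy=[.5825,.085]
gripper_to(0.0,30)
movep([*xy,.20],o); move_l([*xy,.135],.1)
print(observe()['ft_force'],observe()['eef_pos'])
h=move_l([*xy,.073],.03,max_force=14)
s=observe(); print(h,s['eef_pos'],s['ft_force'],s['time_s'])
hold(.2); s=observe(); print(s['eef_pos'],s['ft_force'])
E
```

```text
[ 0.40484085  0.41886044 -0.32843847] [0.58298686 0.08495704 0.13554024]
True [0.58265206 0.08503152 0.07703265] [-0.37948689  0.43674631  5.12957602] 31.8583
[0.58264145 0.08502848 0.07699745] [-0.78858692 -0.91006625  5.33945398]
```

It stopped on force at z = 0.0770, which is exactly the height expected with the foot on the blank (0.031 + 0.046). I'll retreat and verify.

```bash
python3 - <<'E'
from h import *
xy=[.5825,.085]
move_l([*xy,.24],.12); movep([.40,-.12,.30],[0,np.pi/2,-.16]); hold(.3)
s=observe(); print(s['time_s'],s['ft_force'],s['eef_pos'])
im,d,c=snap('top'); Z=cloud(c,d)[...,2]
V=cv2.cvtColor(im,cv2.COLOR_RGB2HSV)[...,2]
m=np.zeros(Z.shape,np.uint8); m[188:216,200:228]=((Z>.06)&(V<90))[188:216,200:228]
u=np.argwhere(m)[:,::-1].mean(0); print('pad px',u,'xy',ray(c,[u],.077),'z',np.nanmedian(Z[m>0]))
si,sd,sc=snap('scene')
a=cv2.resize(im[130:290,170:450,::-1],(700,400)); 
cv2.imwrite('pics/end.png',a); cv2.imwrite('pics/end_s.png',cv2.resize(si[90:290,170:400,::-1],None,fx=3,fy=3))
E
```

```text
34.95 [0.51277233 0.33926462 0.54029242] [ 0.40035451 -0.11947779  0.29966277]
pad px [215.30851064 199.94680851] xy [[0.58205843 0.08550896 0.077     ]] z 0.07567011709592197
```

View pics/end_s.png

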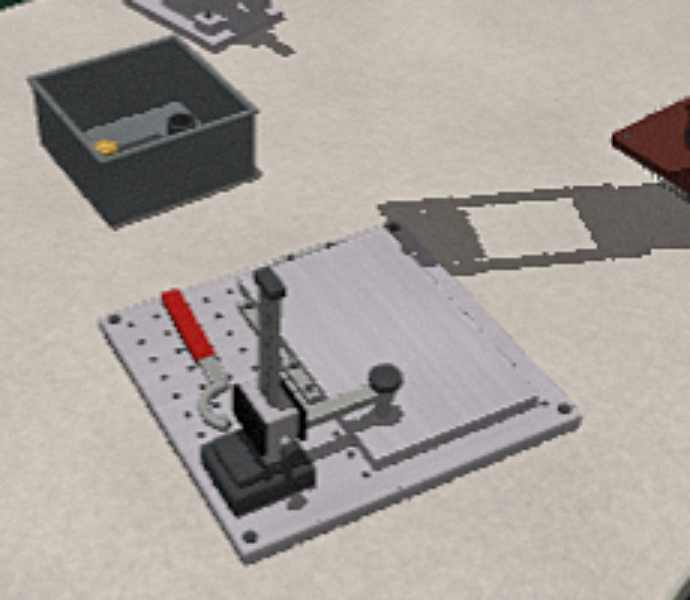

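View pics/end.png

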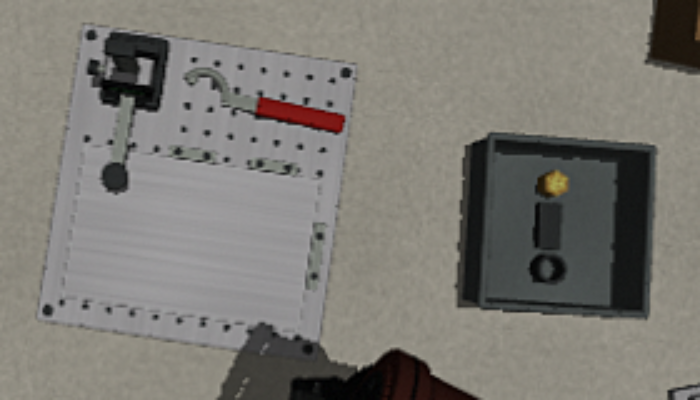

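The pictures show the foot down on the blank (scene crop, 385,410), the three offcuts in the upright bin (top crop, 550,182–268), and the blank still against its stops. The arm is clear.

```bash
python3 -c "
from plant import *
print(job_done(), observe()['time_s'])"
```

```text
the job is handed in; nothing more can be done
the job is handed in; nothing more can be done
```

I put all three offcuts in the scrap bin, lowered the height gauge onto the bare blank, and handed the job in at about 35 s of the 72 s allowed.

- **Offcuts:** I picked up the hex, tube and flat one at a time and set each down inside the bin. The last pictures show all three lying on its floor, with the bin upright.
- **Gauge:** I pressed the thumb pad until the force stop tripped, with the fingertips at z = 77.0 mm. That is the height expected with the foot on the blank. After I backed away, the camera put the pad at 75.7 mm; it also read the table and blank about 0.7 mm low. So the reading is close to 15 mm and within the 2 mm tolerance.
- **Blank and spanner:** By eye in the last pictures, the blank is still square against its stops and the spanner has not moved. I did not measure either.
- **Tray:** The arm never went near the tray of tubes, and I did not look at it again at the end.

No check failed. The finger openings while holding parts read 1.3–1.8 mm below the true sizes, which looks like a sensor offset.

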